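# Load a sample carrier under a spring clip

### The job

Load the blue sample carrier into its holder: with one fingertip press the red thumb plate down and keep it down so that the spring clip's foot rises, and with the other fingertip push the carrier by its upright tab along the channel, beneath the raised foot, until the tab is fully home against the two stop posts. Then let the clip spring back so that it clamps the carrier, and leave everything untouched. Only press and push: do not lift or tip the carrier, and do not disturb the filter cube, the cover-glass box or the vial standing round the holder.

Things in the scene. Friction and masses are not known exactly. Their poses are not given: they have to be found in the camera images.
- holder: fixed holder: dark steel base plate 188 mm (its x) by 134 mm (its y), 8 mm thick. Origin: centre of the underside, on the table; x is the direction in which the carrier is pushed, z up. The plate's top (z = 8 mm) is the channel floor; the channel runs along x, centred on y = -35 mm, 46.5 mm wide between two aluminium rails 5 mm high and 6 mm wide.
- stops (a point): point midway between the two steel stop posts, on the level of their tops (26 mm above the channel floor) and on their faces towards -x, holder x = 21, y = -35 mm. The posts (8 mm along x, 6 mm wide) stand on the rails 26 mm to either side of it. The tab's ends meet these faces when the carrier is home.
- pivot (a point): middle of the clip's pivot tube (radius 5 mm, along holder x, at holder x = -15, y = 5, z = 24 mm), between two brackets at holder x = -88.5 and 58.5 mm (6 mm long, 10 mm wide, tops at z = 30 mm)
- clip (a joint): turn of the spring clip about its pivot, rad: 0 at rest (foot 2 mm over the channel floor, blocks the carrier), grows as the thumb plate is pressed, limit 0.45. About 0.10 resting on the carrier; from 0.17 the carrier passes freely; 0.25 to 0.35 is a good hold. Spring: pressed at the middle of the thumb plate it starts at about 4 N and takes about 10 N at 0.3.
- thumb_plate (a point): red grooved thumb plate of the clip, 104 mm (along holder x) by 42 mm, 4 mm thick. The point is the centre of its upper face, at holder x = -38, y = 28, z = 35 mm at rest, 7 mm lower at clip angle 0.3. It covers holder x = -90 to 14 mm, so a fingertip can slide along it while holding it down. At rest it slopes up away from the pivot by 0.25 rad; it is level at clip angle 0.25.
- clip_foot (a point): black foot at the end of the clip's steel arm, 14 x 14 mm. The point is the centre of its underside, above holder x = 43, y = -35 mm (it covers x = 36 to 50 mm); it rises by about 4 mm per 0.1 rad of the clip.
- carrier: loose blue sample carrier, 110 to 230 g, lying in the channel: flat plate 64 mm (its x) by 44 by 6 mm, two round samples near its front (+x) end, at its rear an upright tab 5 mm thick, 56 mm wide, 34 mm high. Origin: centre of the plate's underside; front edge x = 32, tab front face -32, rear face -37 mm. Home is x = 53 mm in the holder's frame; it starts 56 to 80 mm short of that.
- tab (a point): point on the rear face of the carrier's tab, in the middle of its width, 20 mm above the carrier's underside: push here, along the holder's x
- filter_cube: bystander: black filter cube 37 x 43 x 41 mm, origin centre of underside; leave it alone
- cover_glass_box: bystander: small white cover-glass box 31 x 31 x 23 mm, origin centre of underside; leave it alone
- red_cap_vial: bystander: white vial with a red cap, 22 mm wide, 45 mm high, origin centre of underside; leave it alone
There are look-alikes about, which are no part of the job. Of the things that look like the carrier, the largest one is meant.

How it is judged:
By the outcome, as a careful person would: the job done as asked, in the order asked, and still so for the second after the job is handed in, with the robot touching nothing.
It also fails if it takes over 48 s, if anything falls off the work surface, if the arm or the gripper's body presses on something with over 40 N, if the wrist force passes 120 N, or if a joint passes its speed limit or range.

### The arm

A 6-joint arm with a two-finger parallel gripper is mounted at the origin on a cart in front of the work surface, level with it; the furniture and walls round the work are solid. World frame = base frame: x ahead of the robot, y to its left, z up, the work surface at z = 0. Lengths are in m, angles in rad, forces in N, time in s.
With the tool pointing down it reaches from about 0.325 to 0.9 m from the base axis. Payload 6.1 kg.
Tool frame: the origin (TCP) lies midway between the tips of the shut fingers; the grasp point (between the pads) lies 19 mm behind it; z points along the fingers, y is the line along which they close (so a half turn about z gives the same grasp; the last joint's range is limited). The gripper opens to 85 mm and grips with 20 to 120 N. Pads are 22 mm wide; open, the fingers measure 114 mm over their backs; the gripper's body (76 mm by 85 mm) begins 54 mm behind the grasp point. The pads swing forward as they close: fully open they stand 13 mm farther back than shut.
Start: joints at [1.068, 0.22, 1.526, -0, 1.395, -0.126], TCP at [0.23, 0.581, 0.231] pointing down, gripper open.
Joint ranges: [-2.98, 2.98], [-0.91, 2.08], [0.09, 2.57], [-1.24, 4.39], [0.2, 2.65], [-2.68, 2.68]. Speed limits (rad/s): [2.57, 2.57, 3.01, 3.14, 3.14, 3.14].

### API

Orientations are given as [roll, pitch, yaw] about the fixed x, y, z axes, in that order (R = Rz(yaw) Ry(pitch) Rx(roll)).
In Python, from plant import movep, move_l, set_joints, gripper_to, hold, inverse_kinematics, observe, get_image, get_calibration, Unreachable, job_done gives the robot as it stands. Calls block until the motion is done:
- movep(position, orientation): joint-space move of the TCP to a pose.
- move_l(position, feed=0.15, rotation=None, max_force=None): straight line of the TCP; rotation=None keeps the orientation; feed is the mean speed in m/s. With max_force (N) it stops when the force on the tool has changed by that much, and returns True; else False.
- set_joints(angles): joint-space move.
- gripper_to(opening, f_grip=None): finger opening in m; f_grip is the grip in N (None keeps the last); returns when the fingers have stopped.
- hold(seconds).
- inverse_kinematics(position, orientation): joint angles nearest the present ones, or None.
- observe(): the state.
- get_image(name): name is "scene" or "side" or "wrist"; returns (picture, depth): 480x640x3 uint8, red, green, blue; 480x640 float32, m along the optical axis (not along the pixel's ray), 0 where there is no reading.
- get_calibration(name): a dict with "intrinsics" (3x3 intrinsics, pixels), "world_from_camera" (4x4, takes a point from camera to world coordinates). Camera axes: x right, y down, z forward; pixel columns grow to the right and rows downward; lengths in m; the calibration is good to about 2 mm. A picture is of the moment at which its call begins: read the wrist's pose just before it. get_calibration takes no time and is no camera call; for the wrist camera it gives the pose at the moment of the call.
A pose or a line that the arm cannot do raises Unreachable and nothing moves.
- job_done(): hands the job in; it is judged then, once.
The state is a dict: "time_s": time; "q": joint angles; "joint_velocities": joint speeds; "joint_torque": joint torques, N m; "eef_pos": TCP position; "tcp_rot": TCP orientation; "ft_force": force on the tool from outside, world axes, zero at the start; "torque": the same for the moment, N m; "opening": finger opening in m; "grasp_force": force on a finger pad.
Only numpy, scipy, OpenCV 4.12 (cv2) and the standard library are available. Lean on these libraries where they do the work, as an engineer would, in place of code of your own. Each camera call takes 0.05 s, during which the arm holds its last target. There are 200 camera calls.

## Working session

There is one attempt and no reset: what is moved stays moved. The work goes in short steps, each a Python script; the robot and the scene stay as the last script left them, time stands still between calls to the robot, and variables do not carry over. Pictures are saved under pics/ and viewed, at most 10 in all, crops included, and the job is handed in when it is done.

```bash
ls; mkdir -p pics; python3 - <<'E'
from plant import *
import cv2,numpy as np
for n in ("scene","side"):
    im,d=get_image(n); np.savez(f"pics/{n}.npz",im=im,d=d,**get_calibration(n)); cv2.imwrite(f"pics/{n}.png",im[:,:,::-1])
    c=get_calibration(n); print(n,c["intrinsics"].round(1).tolist(),c["world_from_camera"].round(3).tolist())
print({k:np.round(v,3).tolist() for k,v in observe().items()})
E
```

```text
pics
scene [[590.5, 0.0, 322.7], [0.0, 590.5, 237.6], [0.0, 0.0, 1.0]] [[0.613, -0.501, 0.611, 0.054], [-0.79, -0.394, 0.469, -0.385], [0.006, -0.77, -0.638, 0.655], [0.0, 0.0, 0.0, 1.0]]
side [[524.4, 0.0, 324.5], [0.0, 524.4, 234.0], [0.0, 0.0, 1.0]] [[-0.998, 0.004, -0.066, 0.682], [0.063, 0.352, -0.934, 0.857], [0.02, -0.936, -0.351, 0.38], [0.0, 0.0, 0.0, 1.0]]
{'time_s': 0.1, 'q': [1.068, 0.221, 1.527, 0.0, 1.395, -0.126], 'joint_velocities': [0.001, -0.002, -0.002, 0.001, -0.0, 0.0], 'joint_torque': [0.001, -49.824, -39.055, -0.0, 0.006, -0.0], 'eef_pos': [0.23, 0.581, 0.23], 'tcp_rot': [-3.14, -0.0, 2.765], 'ft_force': [-0.337, -0.016, 0.701], 'torque': [0.004, 0.053, 0.009], 'grasp_force': 0.0, 'opening': 0.086}
```

View pics/scene.png

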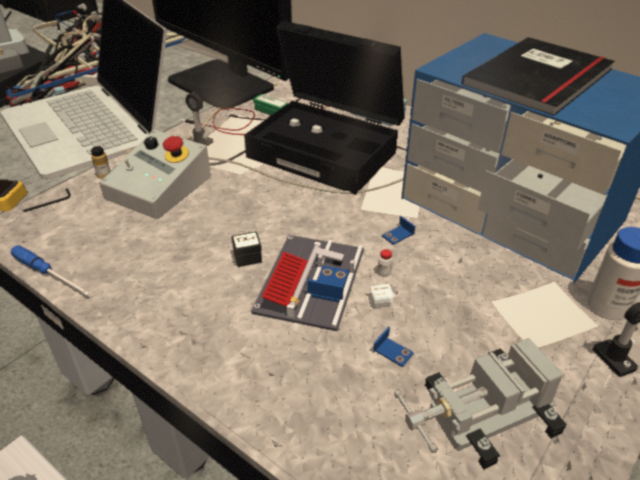

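View pics/side.png

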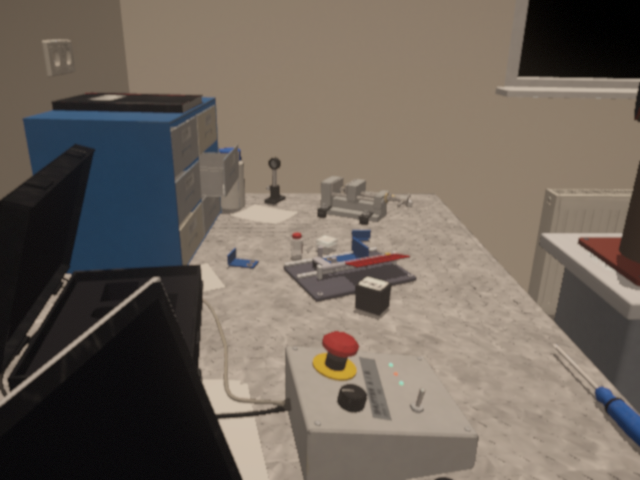

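The scene view shows the blue carrier in the holder at about (327,282). The smaller look-alikes are at (398,230) and (392,347), lying loose outside the holder. The carrier in the channel is the largest of the three, so it is the one meant. The plate's corners are near (290,237), (363,243), (335,327) and (253,317). The side view shows the filter cube at (373,294).

```bash
cat > h.py <<'E'
from plant import *
import numpy as np, cv2
from scipy.spatial.transform import Rotation as Rot
def ray(c,px,z):
    K,T=c["intrinsics"],c["world_from_camera"]
    v=T[:3,:3]@np.linalg.inv(K)@np.array([px[0],px[1],1.]); o=T[:3,3]
    return o+v*(z-o[2])/v[2]
E
python3 - <<'E'
from h import *
c=np.load("pics/scene.npz")
for p,z in [((290,237),.008),((363,243),.008),((335,327),.008),((253,317),.008),((245,262),0),((385,275),0),((382,305),0),((327,270),.014)]: print(p,ray(c,p,z).round(3))
o=observe(); w=get_calibration("wrist"); T=w["world_from_camera"]
R=Rot.from_euler("xyz",o["tcp_rot"]).as_matrix()
print("cam in tcp",(R.T@(T[:3,3]-o["eef_pos"])).round(4),(R.T@T[:3,:3]).round(3).tolist(),w["intrinsics"].round(1).tolist())
im=c["im"][215:335,230:430]; cv2.imwrite("pics/crop.png",cv2.resize(im[:,:,::-1],None,fx=4,fy=4,interpolation=cv2.INTER_CUBIC))
E
```

```text
(290, 237) [0.64  0.137 0.008]
(363, 243) [0.705 0.029 0.008]
(335, 327) [ 0.524 -0.047  0.008]
(253, 317) [0.465 0.06  0.008]
(245, 262) [0.552 0.16  0.   ]
(385, 275) [ 0.669 -0.04   0.   ]
(382, 305) [ 0.61  -0.073  0.   ]
(327, 270) [0.608 0.032 0.014]
cam in tcp [ 0.0768 -0.0008 -0.1417] [[-0.001, -0.954, -0.301], [1.0, -0.001, 0.001], [-0.001, -0.301, 0.954]] [[372.6, 0.0, 326.6], [0.0, 372.6, 246.1], [0.0, 0.0, 1.0]]
```

View pics/crop.png

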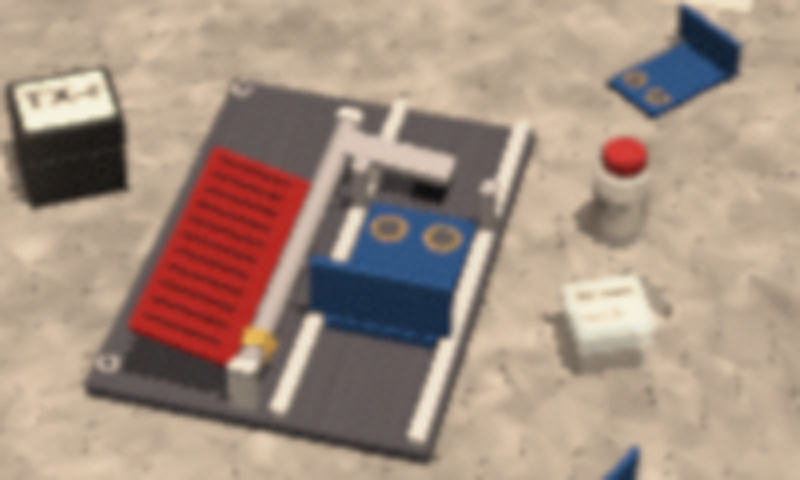

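The enlarged crop confirms it. The carrier in the channel is the largest blue piece, with its tab at crop (380,295) and the foot at (430,185), and the red plate is on the left. The holder is at roughly (0.584, 0.045) with yaw about 0.41. Next I'll look from above with the wrist camera.

```bash
python3 - <<'E'
from h import *
movep([0.584,0.045,0.22],[np.pi,0,0.41]); hold(0.3)
c=get_calibration("wrist"); im,d=get_image("wrist")
np.savez("pics/w1.npz",im=im,d=d,**c); cv2.imwrite("pics/w1.png",im[:,:,::-1]); o=observe(); print(o["time_s"],o["q"].round(2),o["eef_pos"].round(4))
E
```

```text
2.7417 [-0.06  0.14  1.64  0.    1.36  1.1 ] [0.584  0.0453 0.22  ]
```

View pics/w1.png

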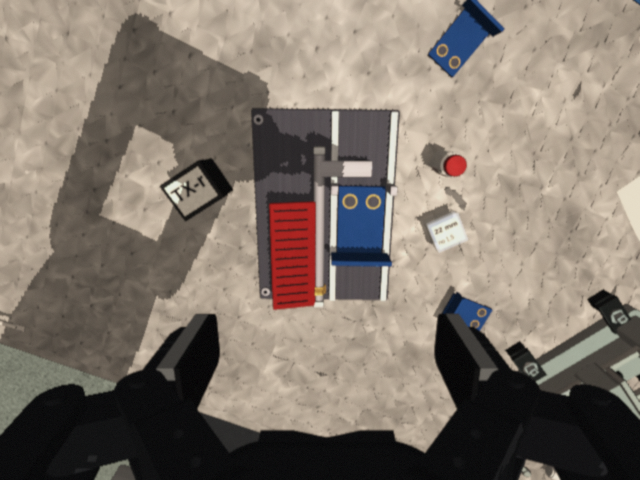

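The wrist view shows the plate corners at about (252,109), (399,110), (386,300) and (261,299). The red plate spans (270,203) to (315,308), the tab's top edge is near row 262 at columns 331–391, and the foot arm is at (355,169). I'll fit the holder pose from these.

```bash
python3 - <<'E'
from h import *
from scipy.optimize import least_squares
c=np.load("pics/w1.npz"); im=c["im"]; hsv=cv2.cvtColor(im,cv2.COLOR_RGB2HSV)
red=((hsv[...,0]<8)|(hsv[...,0]>172))&(hsv[...,1]>150)&(hsv[...,2]>60)
red=red.astype(np.uint8)*255; red[:, :240]=0; red[:,330:]=0
red=cv2.morphologyEx(red,cv2.MORPH_CLOSE,np.ones((7,7)))
q=cv2.approxPolyDP(cv2.convexHull(max(cv2.findContours(red,0,2)[0],key=cv2.contourArea)),6,True)[:,0]; print("red",q.tolist())
bl=(hsv[...,0]>100)&(hsv[...,0]<125)&(hsv[...,1]>130); bl=bl.astype(np.uint8)*255; bl[:,:325]=0; bl[:,400:]=0; bl[:175]=0; bl[275:]=0
p=cv2.findContours(bl,0,2)[0]; p=max(p,key=cv2.contourArea); print("blue",cv2.boundingRect(p))
cols=range(336,388,6); bot=[np.where(bl[:,x])[0].max()+.5 for x in cols]; top=[np.where(bl[:,x])[0].min()-.5 for x in range(345,382,6)]; print(bot,top)
def corner(a,b): return min(q.tolist(),key=lambda r:np.hypot(r[0]-a,r[1]-b))
obs=[((252,109),(94,67,8)),((399,110),(94,-67,8)),((386,300),(-94,-67,8)),((261,299),(-94,67,8)),
 (corner(270,203),(14,48,40)),(corner(315,203),(14,8,30)),(corner(315,308),(-90,8,30)),(corner(272,308),(-90,48,40))]
W=np.array([ray(c,px,m[2]/1e3)[:2] for px,m in obs]); M=np.array([m[:2] for _,m in obs])/1e3
def f(v): 
    R=Rot.from_euler("z",v[2]).as_matrix()[:2,:2]; return ((M@R.T+v[:2]-W)).ravel()
s=least_squares(f,[.58,.045,.41],loss="soft_l1",f_scale=.002); print(s.x.round(4),"resid mm\n",(s.fun.reshape(-1,2)*1e3).round(1).tolist())
R=Rot.from_euler("z",s.x[2]).as_matrix()[:2,:2]
H=lambda px,z:(R.T@(ray(c,px,z)[:2]-s.x[:2])*1e3).round(1)
print("tab rear top",[H((x,y),.042).tolist() for x,y in zip(cols,bot)]); print("front",[H((x,y),.014).tolist() for x,y in zip(range(345,382,6),top)])
print("foot arm",H((355,169),.03),"bracket",H((319,152),.03))
np.save("pose.npy",s.x)
E
```

```text
red [[312, 201], [314, 301], [274, 308], [269, 204]]
blue (332, 186, 59, 80)
[np.float64(264.5), np.float64(264.5), np.float64(265.5), np.float64(265.5), np.float64(265.5), np.float64(265.5), np.float64(265.5), np.float64(265.5), np.float64(264.5)] [np.float64(185.5), np.float64(185.5), np.float64(185.5), np.float64(186.5), np.float64(186.5), np.float64(186.5), np.float64(186.5)]
[0.5837 0.0478 0.4001] resid mm
 [[0.9, 2.9], [1.6, 0.1], [0.3, -1.4], [-1.0, 2.1], [1.1, 0.8], [1.1, -2.3], [-4.3, -2.7], [-2.5, 0.4]]
tab rear top [[-42.3, -11.7], [-42.2, -17.2], [-43.1, -22.7], [-43.1, -28.2], [-43.0, -33.7], [-43.0, -39.2], [-42.9, -44.7], [-42.9, -50.2], [-41.8, -55.6]]
front [[25.7, -19.6], [25.8, -25.2], [25.8, -30.8], [25.0, -36.4], [25.0, -42.0], [25.1, -47.6], [25.1, -53.2]]
foot arm [ 42.5 -27.2] bracket [56.7  4.4]
```

```bash
cat >> h.py <<'E'
try: P=np.load("pose.npy")
except Exception: P=None
def W(x,y,z):  # holder mm -> world m
    R=Rot.from_euler("z",P[2]).as_matrix()
    return (R@np.array([x,y,z])/1e3+[P[0],P[1],0])
def Hc(p):
    R=Rot.from_euler("z",P[2]).as_matrix()
    return R.T@(np.array(p)-[P[0],P[1],0])*1e3
ROT=(Rot.from_euler("z",P[2])*Rot.from_euler("x",0.12)*Rot.from_euler("x",np.pi)).as_euler("xyz") if P is not None else None
def st(t=""):
    o=observe(); print(t,"t",round(o["time_s"],2),"H",Hc(o["eef_pos"]).round(1),"F",Rot.from_euler("z",-P[2]).apply(o["ft_force"]).round(1),"open",round(o["opening"],4))
E
python3 - <<'E'
from h import *
gripper_to(0.055); movep(W(-66,-1.5,75),ROT); hold(.3); st("above")
print(move_l(W(-66,-1.5,15),feed=.03,max_force=2.5)); st("contact")
c=get_calibration("wrist"); im,d=get_image("wrist"); np.savez("pics/w2.npz",im=im,d=d,**c); cv2.imwrite("pics/w2.png",im[:,:,::-1])
E
```

```text
above t 4.13 H [-64.5  -1.9  76.6] F [ 0.2  0.3 -0.2] open 0.0548
True
contact t 5.57 H [-66.1  -1.2  26.8] F [-0.  -0.7  4.4] open 0.055
```

View pics/w2.png

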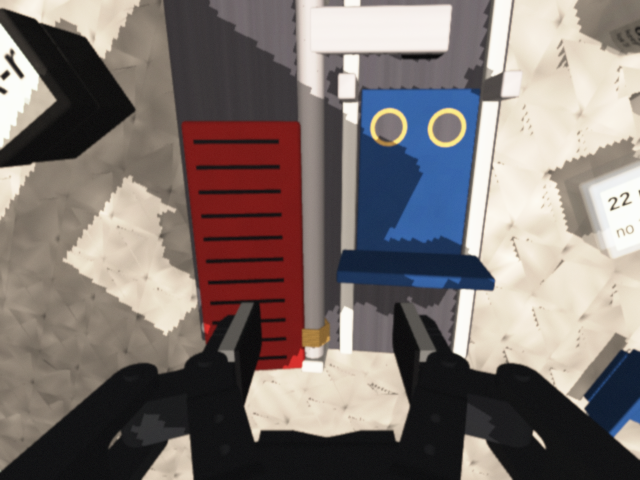

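The picture shows the left fingertip on the red plate at about (245,310). The right fingertip is behind the tab at about (415,310), and the tab's centre is at about (416,270). The contact height fits the model, so I'll press.

```bash
python3 - <<'E'
from h import *
move_l(W(-66,-1.5,19),feed=.02); hold(.4); st("pressed")
c=get_calibration("wrist"); im,d=get_image("wrist"); np.savez("pics/w3.npz",im=im,d=d,**c); cv2.imwrite("pics/w3.png",im[:,:,::-1])
# clip angle: red plate slope from depth
K,T=c["intrinsics"],c["world_from_camera"]; a=im.astype(int)
m=(a[...,0]>70)&(a[...,0]>2.5*a[...,1])&(d>0); m[:130]=0; m[290:]=0; m[:,:170]=0;m[:,320:]=0
v,u=np.nonzero(m); X=np.linalg.inv(K)@np.stack([u,v,np.ones_like(u)])*d[v,u]; X=(T[:3,:3]@X).T+T[:3,3]
h=(Rot.from_euler("z",P[2]).inv().apply(X-[P[0],P[1],0]))*1e3; A=np.c_[h[:,:2],np.ones(len(h))]; k=np.linalg.lstsq(A,h[:,2],rcond=None)[0]
print(len(h),"slope",k.round(3),"clip",0.25-np.arctan(k[1]),"z at (-38,28)",k@[-38,28,1])
E
```

```text
pressed t 6.54 H [-66.    0.   19.9] F [-1.9  4.7 12.2] open 0.0552
14652 slope [ 1.0000e-03 -5.3000e-02  2.8383e+01] clip 0.3026550076497944 z at (-38,28) 26.854537470098553
```

View pics/w3.png

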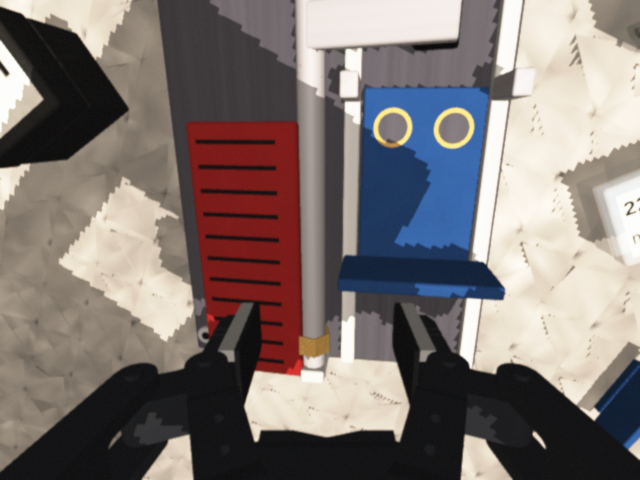

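The clip is at 0.30 rad and the foot is raised (460,35). The right fingertip (417,320) is centred behind the tab (421,280), so I'll push.

```bash
python3 - <<'E'
from h import *
r=move_l(W(-25,-2,19),feed=.03,max_force=10); st(f"mid {r}")
if not r:
    r=move_l(W(14,-2,19),feed=.025,max_force=8); st(f"end {r}")
hold(.3); st()
c=get_calibration("wrist"); im,d=get_image("wrist"); np.savez("pics/w4.npz",im=im,d=d,**c); cv2.imwrite("pics/w4.png",im[:,:,::-1])
E
```

```text
mid False t 8.11 H [-26.9  -1.4  19.4] F [-9.5  1.3 12.4] open 0.0551
end True t 9.28 H [ 4.3 -1.4 19.9] F [-3.2 -0.5  9.4] open 0.055
 t 9.58 H [ 4.3 -1.5 20.1] F [-3.7  0.7  9.6] open 0.0551
```

View pics/w4.png

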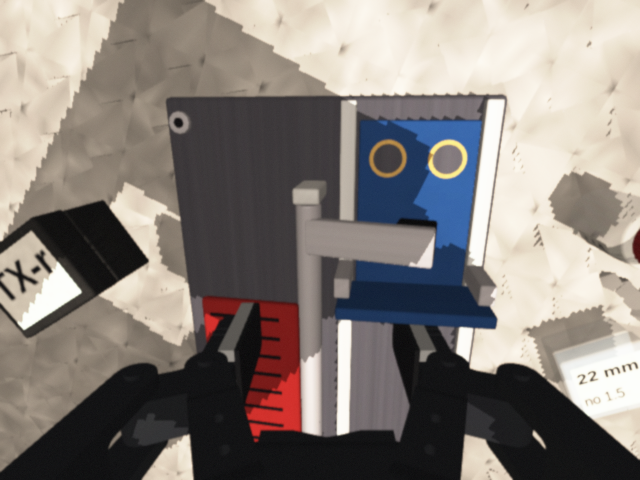

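The tab (417,305) is now at the posts (343,280) and (481,287), with the carrier under the raised foot (418,225). I'll push again to confirm it is seated.

```bash
python3 - <<'E'
from h import *
for i in range(2):
    r=move_l(W(14,-2,19),feed=.012,max_force=14); st(f"push {r}"); hold(.3); st()
c=get_calibration("wrist"); im,d=get_image("wrist"); np.savez("pics/w5.npz",im=im,d=d,**c); cv2.imwrite("pics/w5.png",cv2.resize(im[200:380,290:530,::-1],None,fx=3,fy=3))
E
```

```text
push True t 10.01 H [ 4.3 -1.6 20.6] F [-3.2 -0.6  8.5] open 0.0553
 t 10.31 H [ 4.3 -1.6 20.7] F [-2.9 -0.   8.8] open 0.0547
push True t 10.68 H [ 4.2 -1.7 21. ] F [-3.2 -0.1  8.1] open 0.0551
 t 10.98 H [ 4.2 -1.7 21.1] F [-2.7 -0.1  8. ] open 0.0551
```

View pics/w5.png

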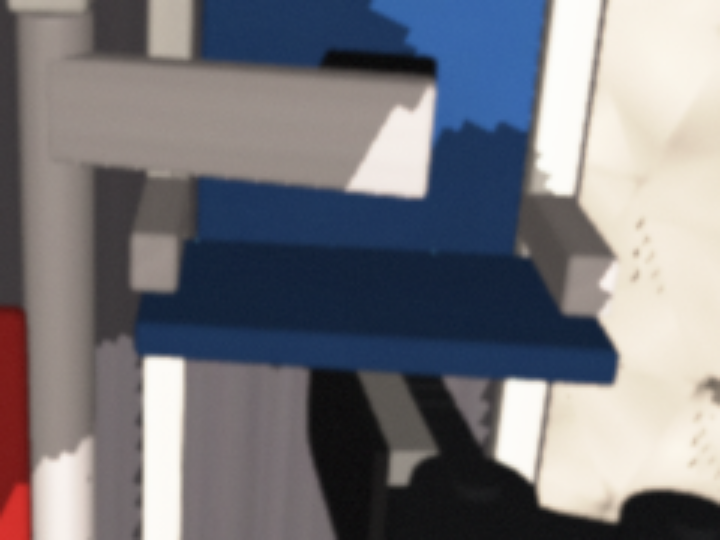

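```bash
python3 - <<'E'
from h import *
c=np.load("pics/w5.npz")
for n,p,z in [("postL",(155,290),.034),("tabL",(160,323),.042),("postR",(585,313),.034),("tabR",(590,345),.042)]:
    print(n,Hc(ray(c,(290+p[0]/3,200+p[1]/3),z)).round(1))
E
```

```text
postL [20.9 -9.8 34. ]
tabL [ 20.6 -11.1  42. ]
postR [ 21.  -61.3  34. ]
tabR [ 21.  -59.8  42. ]
```

Both measured gaps are within 0.4 mm, so the carrier is home. I'll back off the tab a little, release the clip gently and retreat.

```bash
python3 - <<'E'
from h import *
h=Hc(observe()["eef_pos"])
move_l(W(h[0]-5,h[1],h[2]-1),feed=.02); st("back")
move_l(W(h[0]-5,h[1],45),feed=.02); st("up")
move_l(W(h[0]-5,h[1],130),feed=.1)
movep(W(-20,0,220),[np.pi,0,P[2]]); hold(.5); st("clear")
c=get_calibration("wrist"); im,d=get_image("wrist"); np.savez("pics/w6.npz",im=im,d=d,**c); cv2.imwrite("pics/w6.png",cv2.resize(im[80:330,150:500,::-1],None,fx=2,fy=2))
E
```

```text
back t 11.43 H [ 2.2 -2.6 22.6] F [ 4.6  0.4 10.5] open 0.0554
up t 12.82 H [-0.9 -1.7 44.8] F [-0.1  0.8 -0.6] open 0.0552
clear t 14.78 H [-2.010e+01 -1.000e-01  2.194e+02] F [-0.4  0.9 -0.4] open 0.055
```

View pics/w6.png

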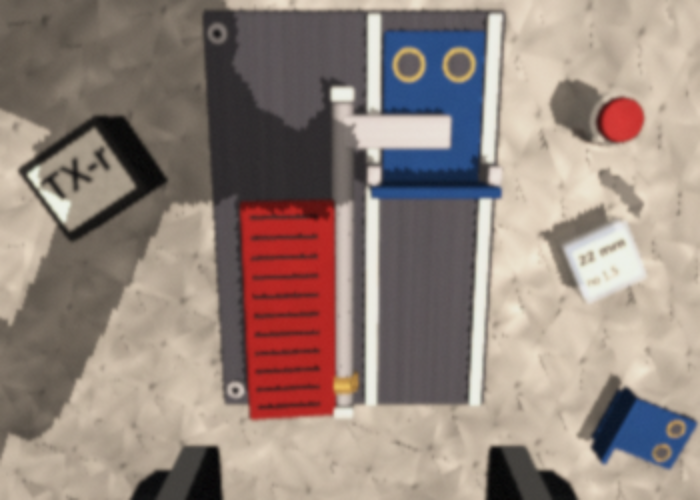

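The final view shows the clip's foot clamping the carrier (400,132), the tab at the posts (375,175) and (494,175), and the bystanders in place. I'll do one numeric check, and hand in if the tab is still home.

```bash
python3 - <<'E'
from h import *
c=np.load("pics/w6.npz"); im=c["im"]; hsv=cv2.cvtColor(im,cv2.COLOR_RGB2HSV)
bl=(hsv[...,0]>100)&(hsv[...,0]<125)&(hsv[...,1]>130)
xs=[]
for u in (340,350,365,380,390,396):
    r=np.where(bl[90:200,u])[0].max()+90.5; xs.append(Hc(ray(c,(u,r),.042))[0])
print("tab rear (home 16)",np.round(xs,1))
if abs(np.median(xs)-16)<2.5: job_done(); print("done")
E
```

```text
tab rear (home 16) [15.9 15.9 15.9 15.9 16.7 15.9]
the job is handed in; nothing more can be done
done
```

The carrier is home against both stop posts (tab rear face measured at 15.9 mm, target 16) with the clip sprung back onto it, the bystanders look undisturbed, the arm is clear, and the job was handed in at about 15 s of the 48 s allowed.

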